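Snap the retaining clip onto the roller axle

TASK

Take the smaller of the two steel spring clips from the stand and push it down onto the groove in the roller axle where the axle stands out of its bracket, until it snaps fully home round the bottom of the groove, then let go. Leave the larger clip in its place in the stand and do not disturb the other loose things on the bench.

Things in the scene. Friction and masses are not known exactly. Their poses are not given: they have to be found in the camera images.
- bracket: Grey roller bracket fixed to the bench: base 110 x 90 x 10 mm, two cheeks, black 48 mm roller between. Origin: centre of the underside. A level 30 mm steel axle lies along its x axis, 100 mm up, sticking out of both cheeks (use the longer, +x end). The axle was slid in by hand to an unknown place, but does not move now. Cheek tops end 19 mm, the roller 24 mm above the axle's centre line.
- axle_root (a point): Point on the axle's centre line in the outer face of the +x cheek; +x runs along the axle to its free end. From here: 30 mm diameter, a groove 12 mm wide and 22 mm in diameter, then 19 mm of 30 mm diameter to the end (groove centre 25 mm in from the end). The groove's centre is anywhere from 24 to 46 mm out; no reading tells where, so feel or look for it.
- clip_bore (a point): Smaller steel clip, upright in the stand: 9 mm thick (x), about 44 mm wide (y), 89 mm high (z), mouth down. This point: centre of its 22 mm bore, 19 mm above the leg tips. Home: it lies on the axle's centre line, in the groove. Set on the 30 mm part of the axle it stops about 23 mm above the line (16 if pushed hard) and goes no lower; in the groove it first stops about 17 mm above, then snaps on.
- clip_jaw_l (a joint): Opening angle of the clip's sprung +y jaw (rad): 0 shut, about 0.15 as it passes over the groove, 0.2 at its stop. The mouth flares from 15 mm at its narrowest to about 28 mm at the leg tips. Snapping on takes a downward push of about 10 to 20 N; the clip must first be within about 1.5 mm of the groove's centre, square to the axle.
- clip_jaw_r (a joint): The same for the -y jaw.
- clip_tab (a point): Centre of the smaller clip's upright grip tab, 50 mm above clip_bore: 24 mm wide (y), 9 mm thick (x), 40 mm high, with flat faces. It rises from shoulders (40 mm wide, 9 mm thick) that lie 20 mm below this point. The clip is the same either way round (half turn about z).
- spare_bore (a point): Larger one-piece clip of the same form, 9 mm thick, about 57 mm wide, 104 mm high, 29 mm bore; this point is the bore's centre, 25 mm above its leg tips. It stays where it is.
- stand: Clip stand fixed to the bench: black base 60 x 200 x 12 mm; on it a slot 12.5 mm wide along its y axis between aluminium walls 28 mm high, in two pockets centred 45 mm either side of the origin (centre of the underside) along y. A clip stands loose in each, in either order; they lift straight up.
- raw_body_1: Unfinished steel housing bar 18 x 90 x 17 mm lying on the bench, origin under its centre. Bystander.
- brass_hammer: Brass hammer with wooden handle, 52 x 171 x 22 mm, lying on the bench, origin under its centre. Bystander.
- plunger_tool: Turned steel plunger with cross pin, 54 x 76 x 16 mm, lying on the bench, origin under its centre. Bystander.

How it is judged:
By the outcome, as a careful person would: the job done as asked, in the order asked, and still so for the second after the job is handed in, with the robot touching nothing.
It also fails if it takes over 48 s, if anything falls off the work surface, if the arm or the gripper's body presses on something with over 40 N, if the wrist force passes 120 N, or if a joint passes its speed limit or range.

ROBOT

A 6-joint arm with a two-finger parallel gripper is mounted at the origin on a cart in front of the work surface, level with it; the furniture and walls round the work are solid. World frame = base frame: x ahead of the robot, y to its left, z up, the work surface at z = 0. Lengths are in m, angles in rad, forces in N, time in s.
With the tool pointing down it reaches from about 0.375 to 0.9 m from the base axis. Payload 3.1 kg.
Tool frame: the origin (TCP) lies midway between the tips of the shut fingers; the grasp point (between the pads) lies 19 mm behind it; x points along the fingers, z is the direction in which the jaws open and shut, and the axes are right-handed (so a half turn about x gives the same grasp; the last joint's range is limited). The gripper opens to 87 mm and grips with 3 to 60 N. Pads are 19 mm wide; open, the fingers measure 117 mm over their backs; the gripper's body (75 mm by 190 mm) begins 51 mm behind the grasp point.
Start: joints at [-1.421, 0.527, 1.433, -0, 1.181, -0.178], TCP at [0.202, -0.591, 0.184] pointing down, gripper open.
Joint ranges: [-3.08, 3.08], [-0.75, 2.2], [0.22, 2.44], [-1.43, 4.57], [0, 2.65], [-2.85, 2.85]. Speed limits (rad/s): [2.79, 2.79, 3.14, 3.14, 3.14, 3.14].

INTERFACE

Orientations are given as a unit quaternion [x, y, z, w].
In Python, from rig import robot, optics, workorder gives the robot as it stands.
- The arm moves only by the tool arm_command, never from a script. Its argument "plan" is a list of rows, each a list of 7 numbers: the shift along the tool's x, y, z in cm, then the turn, a rotation vector about the tool's x, y, z in rad, then the finger opening in cm, from 0 to 8.7. In form: [[x, y, z, ax, ay, az, gripper], ...]. A call has 1 to 12 rows; each row shifts and turns the pose as measured when the row begins, along the tool's axes as they then stand; what a row does not reach is not made up. A row lasts 1/8 s, in which the tool goes at most 62.5 mm and 10.7 degrees, less where a joint would pass 70% of its speed; a pose out of reach is approached as far as the arm can. A call with a gripper value outside its range is refused whole. The fingers move at their own pace and stop on an object; "grip_force" is the grip in N (left out, the last holds). Time passes only in rows, so rows that do not move let the fingers close. It gives the time, the measured TCP pose, the force and the opening at its end, in the units of the state.
- robot.get_obs(): the state, without advancing time (a new reading comes with each control period).
- optics.camera(name): name is "side" or "top"; returns (picture, depth): 400x640x3 uint8, blue, green, red; 400x640 float32, m along the optical axis (not along the pixel's ray), 0 where there is no reading.
- optics.camera_info(name): a dict with "mtx" (3x3 intrinsics, pixels), "position" and "rotation" of the camera in the world. Camera axes: x right, y down, z forward; pixel columns grow to the right and rows downward; lengths in m; the calibration is good to about 2 mm. A picture is of the moment at which its call begins. camera_info takes no time and is no camera call.
- workorder.hand_in(): hands the job in, once; it reports no verdict.
The state is a dict: "time": time; "q": joint angles; "joint_velocities": joint speeds; "joint_torque": joint torques, N m; "position": TCP position; "tool_rot": TCP orientation; "ft_force": force on the tool from outside, world axes, zero at the start; "moment": the same for the moment, N m; "grip_width": finger opening in m.
Only numpy, scipy, OpenCV 4.12 (cv2) and the standard library are available. Lean on these libraries where they do the work, as an engineer would, in place of code of your own. Each camera call takes 0.05 s, during which the arm holds its last target. There are 200 camera calls.

## Working session

There is one attempt and no reset: what is moved stays moved. The work goes in short steps, Python scripts to look and compute and a tool call to move; the robot and the scene stay as the last step left them, time stands still between calls to the robot, and variables do not carry over. Pictures are saved under pics/ and viewed, about 8 in all and at most 12, crops included, and the job is handed in when it is done.

Besides the shell and the picture viewer there is one more tool, called in YAML: its name, and indented under it one key for each argument. arm_command: Moves the arm, as the interface text tells. Its arguments: {"type":"object","properties":{"plan":{"type":"array"},"grip_force":{"type":"number"}},"required":["plan"]}

```bash
mkdir -p pics
cat > h.py <<'E'
import numpy as np, cv2
from rig import robot, optics, workorder
from scipy.spatial.transform import Rotation as R
def cam(n):
    im,d=optics.camera(n); i=optics.camera_info(n)
    K=np.array(i["mtx"]); Rm=np.array(i["rotation"]); 
    if Rm.shape!=(3,3): Rm=R.from_quat(Rm).as_matrix()
    v,u=np.indices(d.shape)
    P=np.stack([(u-K[0,2])/K[0,0]*d,(v-K[1,2])/K[1,1]*d,d],-1)@Rm.T+np.array(i["position"])
    P[d==0]=np.nan
    return im,d,P
E
python3 - <<'E'
from h import *
for n in("top","side"):
    im,d,P=cam(n); cv2.imwrite(f"pics/{n}0.png",im); np.save(f"{n}0.npy",P)
    i=optics.camera_info(n); print(n,i)
print(robot.get_obs())
E
```

```text
top {'mtx': array([[364.14782647,   0.        , 324.37366264],
       [  0.        , 364.14782647, 201.54086796],
       [  0.        ,   0.        ,   1.        ]]), 'position': array([0.38953855, 0.06722866, 1.05216966]), 'rotation': array([ 0.70828238, -0.70414267,  0.03170231, -0.03891178])}
side {'mtx': array([[389.51195661,   0.        , 327.88397093],
       [  0.        , 389.51195661, 201.01820538],
       [  0.        ,   0.        ,   1.        ]]), 'position': array([0.13800167, 0.96768615, 0.54614005]), 'rotation': array([-0.1623402 ,  0.8241454 , -0.53413078,  0.09557369])}
{'time': 0.1, 'q': array([-1.42050183e+00,  5.28390197e-01,  1.43377054e+00, -1.67667092e-05,
        1.18140419e+00, -1.78522804e-01]), 'joint_velocities': array([-0.00185309, -0.00168374, -0.00443849, -0.00045638, -0.00064593,
        0.00082064]), 'joint_torque': array([-4.52371614e-04, -4.40984452e+01, -1.77151144e+01,  6.34051720e-02,
        5.33385691e-02, -3.58176840e-05]), 'position': array([ 0.20172469, -0.59077271,  0.18266028]), 'tool_rot': array([ 0.41191729,  0.57558317, -0.41092497,  0.57460319]), 'ft_force': array([ 0.20649597, -0.04297181,  0.4673082 ]), 'moment': array([ 0.01362183,  0.05068617, -0.02345178]), 'grip_width': 0.08715569500395817}
```

View pics/top0.png

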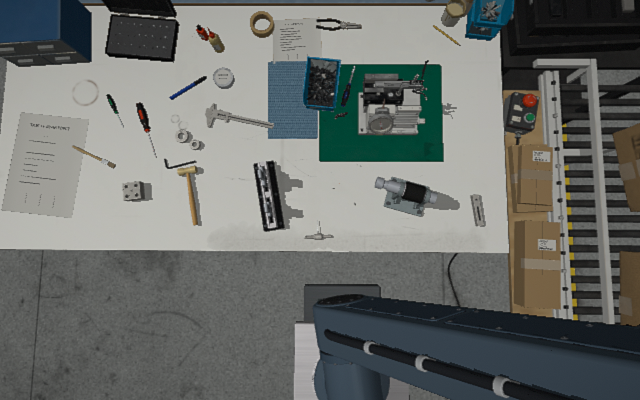

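View pics/side0.png

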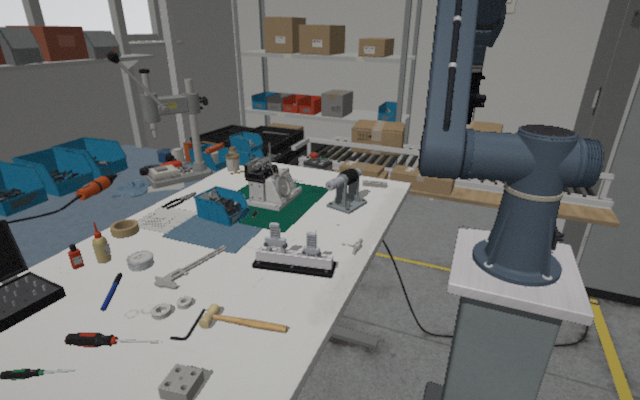

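The top view shows the stand at about (267,195), the bracket at (405,193) with the axle's long end pointing to the left at (380,182), and the hammer, plunger and bar nearby. Next I'll measure the stand and bracket.

Run:
```python
from h import *
P=np.load("top0.npy"); S=np.load("side0.npy")
im=cv2.imread("pics/top0.png"); im2=cv2.imread("pics/side0.png")
def st(n,Q):
    c=np.median(Q,0); w=Q[:,:2]-Q[:,:2].mean(0); r=cv2.minAreaRect(Q[:,:2].astype(np.float32)*1000)
    print(n,len(Q),c.round(4),"mean",Q.mean(0).round(4),"rect",np.round(r[0],1),np.round(r[1],1),round(r[2],1))
q=P[155:235,245:290].reshape(-1,3)
st("stand base",q[(q[:,2]>.007)]);
print("table z",np.nanmedian(P[215:240,330:360,2]),np.nanmedian(S[300:320,200:215,2]))
for nm,A in(("top",q),("side",S[215:280,245:345].reshape(-1,3))):
    h=A[A[:,2]>.055]; 
    print(nm,"hi",len(h))
    if len(h)>6:
        _,lab,cc=cv2.kmeans(h.astype(np.float32),2,None,(3,50,1e-5),5,cv2.KMEANS_PP_CENTERS)
        for k in(0,1): st(" clip",h[lab[:,0]==k]); print(h[lab[:,0]==k].max(0).round(3))
b=P[165:225,365:440].reshape(-1,3)
st("bracket base",b[(b[:,2]>.005)&(b[:,2]<.016)]); st("axle+",b[b[:,2]>.085])
t=np.hstack([cv2.resize(im[150:240,230:300],None,fx=5,fy=5,interpolation=2)[:, :],cv2.resize(im[150:240,365:455],None,fx=5,fy=5,interpolation=2)])
cv2.imwrite("pics/c1.png",t)
t=np.hstack([cv2.resize(im2[210:285,245:345],None,fx=4,fy=4,interpolation=2),cv2.resize(im2[155:230,305:405],None,fx=4,fy=4,interpolation=2)])
cv2.imwrite("pics/c2.png",t)
```

```text
stand base 1427 [0.5088 0.2348 0.0144] mean [0.5087 0.2366 0.029 ] rect [511.6 240. ] [199.6  60.4] 10.4
table z -1.6192969545691938e-05 0.0036029816672910053
top hi 180
 clip 110 [0.5533 0.2447 0.0776] mean [0.5538 0.2451 0.0873] rect [556.1 246.9] [54.7 10.3] 10.3
[0.584 0.254 0.118]
 clip 70 [0.4675 0.2297 0.091 ] mean [0.468  0.2301 0.0834] rect [469.1 231.6] [36.6  9.5] 8.4
[0.487 0.238 0.104]
side hi 534
 clip 334 [0.5533 0.252  0.0751] mean [0.5533 0.2518 0.0802] rect [554.6 250.2] [56.8 12.2] 11.7
[0.582 0.26  0.117]
 clip 200 [0.4646 0.2362 0.0774] mean [0.4651 0.236  0.0776] rect [466.  234.5] [37.5 11.7] 11.2
[0.484 0.24  0.102]
bracket base 512 [ 0.4879 -0.144   0.0099] mean [ 0.4947 -0.1453  0.0099] rect [ 505.4 -132. ] [125.9 180.6] 5.2
axle+ 878 [ 0.514  -0.1407  0.1143] mean [ 0.5137 -0.1377  0.1142] rect [ 517.4 -134.5] [160.5  47.4] 72.6
```

View pics/c1.png

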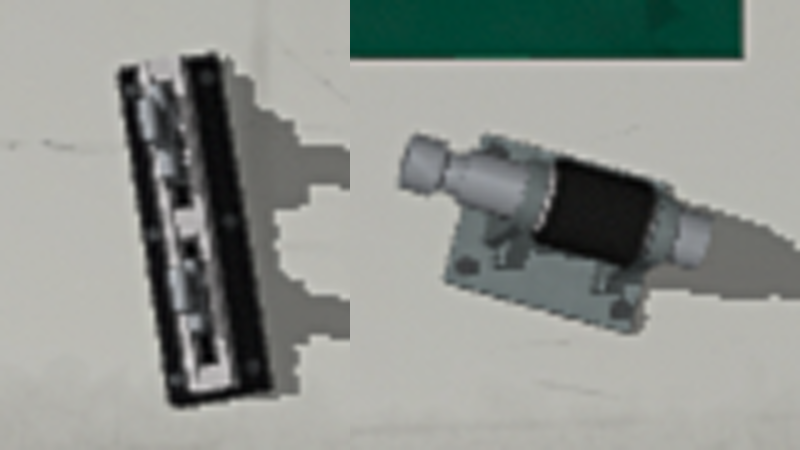

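View pics/c2.png

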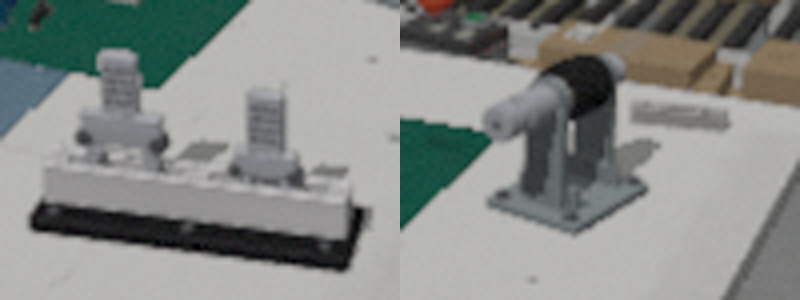

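The crops show the smaller clip in the near pocket, and the groove as a narrow band at crop px ≈(447–470,170), beside the end collar. Now I'll fit the axle line and find the groove along it.

Run:
```python
from h import *
from scipy.optimize import least_squares
P=np.load("top0.npy")
b=P[165:225,365:440].reshape(-1,3)
# axle points: fit cylinder of r=15, centre z=0.1
a=np.deg2rad(180-17.4)
q=b[(b[:,2]>.101)]
u0=np.array([-.26,.965])  # guess axis dir from picture: image left = +y
c0=np.array([.514,-.1407])
for it in range(3):
    s=(q[:,:2]-c0)@u0; print("range s",s.min().round(4),s.max().round(4))
    break
# shaft pts outside roller
def prof(c,u,zc=None):
    n=np.array([-u[1],u[0]]); s=(q[:,:2]-c)@u; t=(q[:,:2]-c)@n; return s,t
for it in range(4):
    s,t=prof(c0,u0)
    m=(q[:,2]<.1175)&(abs(t)<.016)
    Q=q[m]
    def f(p):
        u=np.array([np.cos(p[0]),np.sin(p[0])]); n=np.array([-u[1],u[0]])
        t=(Q[:,:2]-c0)@n-p[1]; return np.hypot(t,Q[:,2]-p[2])-.015
    r=least_squares(f,[np.arctan2(u0[1],u0[0]),0,.1],loss="soft_l1",f_scale=.0007)
    p=r.x; u0=np.array([np.cos(p[0]),np.sin(p[0])]); n=np.array([-u0[1],u0[0]]); c0=c0+n*p[1]
    print(np.rad2deg(p[0]),p[1:],len(Q),c0)
s,t=prof(c0,u0)
rad=np.hypot(t,q[:,2]-p[2])
for lo in np.arange(-.09,.13,.002):
    m=(s>=lo)&(s<lo+.002)
    if m.sum(): 
        k=m&(abs(t)<.006)
        print(round(lo*1e3),m.sum(),"zmax",q[m,2].max().round(4),"r mid",np.median(rad[k]).round(4) if k.any() else None,"t",(t[m].min()*1e3).round(1),(t[m].max()*1e3).round(1))
```

```text
range s -0.0688 0.0795
103.92428014835953 [7.92333732e-05 1.01384979e-01] 153 [ 0.51392309 -0.14071907]
103.48130180649565 [-0.00016128  0.10138978] 157 [ 0.51407993 -0.14068147]
102.97817116017222 [-0.00036948  0.10135201] 160 [ 0.51443998 -0.14059849]
102.05548656574668 [-0.0007288   0.10122889] 164 [ 0.5151527  -0.14044627]
-72 1 zmax 0.1075 r mid None t 22.1 22.1
-70 1 zmax 0.1102 r mid None t 24.8 24.8
-68 2 zmax 0.1124 r mid None t 18.3 30.0
-66 8 zmax 0.1183 r mid None t 21.1 35.2
-64 5 zmax 0.1156 r mid None t 18.1 39.5
-62 7 zmax 0.1158 r mid None t 20.8 42.2
-60 10 zmax 0.1172 r mid None t 14.2 44.0
-58 8 zmax 0.1152 r mid None t 17.0 43.5
-56 13 zmax 0.1167 r mid None t 8.1 42.8
-54 6 zmax 0.1165 r mid None t 11.2 42.3
-52 14 zmax 0.1194 r mid None t 7.8 41.8
-50 8 zmax 0.12 r mid None t 6.1 37.0
-48 10 zmax 0.1201 r mid None t 9.2 38.9
-46 13 zmax 0.1204 r mid 0.0075 t -1.5 38.2
-44 9 zmax 0.1184 r mid 0.0128 t -1.8 40.2
-42 10 zmax 0.1219 r mid 0.0182 t 1.3 37.8
-40 15 zmax 0.1251 r mid 0.0134 t -5.7 39.8
-38 14 zmax 0.1239 r mid 0.0153 t -6.3 39.2
-36 15 zmax 0.1253 r m
[... 1821 characters left out ...]
 r mid None t -31.9 -11.3
50 7 zmax 0.1127 r mid None t -35.1 -13.2
52 11 zmax 0.1129 r mid None t -38.6 -11.9
54 10 zmax 0.1119 r mid None t -44.9 -14.7
56 6 zmax 0.1111 r mid None t -41.7 -20.2
58 8 zmax 0.1124 r mid None t -44.8 -18.8
60 8 zmax 0.1169 r mid None t -39.1 -21.4
62 9 zmax 0.1158 r mid None t -49.1 -22.4
64 9 zmax 0.1187 r mid None t -49.6 -23.8
66 7 zmax 0.1146 r mid None t -46.2 -20.2
68 11 zmax 0.1159 r mid None t -49.3 -20.7
70 10 zmax 0.1171 r mid None t -50.6 -21.5
72 7 zmax 0.1152 r mid None t -47.1 -28.9
74 9 zmax 0.1164 r mid None t -43.9 -24.2
76 3 zmax 0.112 r mid None t -37.4 -24.5
78 6 zmax 0.1153 r mid None t -34.5 -25.7
80 2 zmax 0.1098 r mid None t -30.5 -28.4
```

```bash
cat > fit.py <<'E'
from h import *
from scipy.optimize import least_squares
def fit(q,c0,u0,rng=(.03,.1)):
    for it in range(5):
        n=np.array([-u0[1],u0[0]]); s=(q[:,:2]-c0)@u0; t=(q[:,:2]-c0)@n
        m=(abs(t)<.0155)&(s>-.08)&((s>rng[0])|(s<-.05))
        Q=q[m]; S=s[m]
        def f(p):
            u=np.array([np.cos(p[0]),np.sin(p[0])]); n=np.array([-u[1],u[0]])
            return np.hypot((Q[:,:2]-c0)@n-p[1],Q[:,2]-p[2])-.015
        p=least_squares(f,[np.arctan2(u0[1],u0[0]),0,.1],loss="soft_l1",f_scale=.0007).x
        u0=np.array([np.cos(p[0]),np.sin(p[0])]); n=np.array([-u0[1],u0[0]]); c0=c0+n*p[1]
    return c0,u0,p
E
python3 - <<'E'
from fit import *
def go(P):
    q=P.reshape(-1,3); q=q[q[:,2]>.101]
    c,u,p=fit(q,np.array([.514,-.1407]),np.array([.3,.954]))
    print(np.rad2deg(p[0]),p[2],c,u)
    n=np.array([-u[1],u[0]]); s=(q[:,:2]-c)@u; t=(q[:,:2]-c)@n
    for lo in np.arange(-.08,.1,.002):
        m=(s>=lo)&(s<lo+.002); k=m&(abs(t)<.007)
        if k.any(): print(round(lo*1e3),m.sum(),"r",(1e3*np.median(np.hypot(t,q[:,2]-p[2])[k])).round(1),"t",(t[m].min()*1e3).round(1),(t[m].max()*1e3).round(1),end=" | ")
    print()
go(np.load("top0.npy")[165:225,365:440])
E
```

```text
74.4159056411599 0.09953284382684635 [ 0.51540486 -0.14109678] [0.26865243 0.96323718]
-74 6 r 13.5 t -3.9 11.9 | -72 7 r 16.4 t -12.4 12.5 | -70 9 r 13.8 t -8.4 12.4 | -68 9 r 14.7 t -14.2 11.0 | -66 6 r 14.9 t -7.2 13.4 | -64 11 r 15.1 t -12.6 14.2 | -62 7 r 14.9 t -11.8 10.3 | -60 10 r 14.2 t -14.5 13.1 | -58 6 r 14.8 t -7.7 13.1 | -56 7 r 18.3 t -12.1 16.5 | -54 11 r 20.4 t -15.1 17.7 | -52 13 r 19.4 t -17.8 17.9 | -50 11 r 20.5 t -16.6 18.0 | -48 9 r 18.9 t -9.5 16.8 | -46 14 r 17.4 t -16.8 14.6 | -44 6 r 18.1 t -6.0 14.9 | -42 5 r 22.7 t -4.5 18.9 | -40 16 r 23.4 t -22.3 21.2 | -38 14 r 25.1 t -20.9 22.3 | -36 10 r 25.2 t -17.1 22.3 | -34 15 r 24.1 t -19.6 23.1 | -32 13 r 23.9 t -22.7 21.3 | -30 15 r 24.1 t -22.0 21.4 | -28 11 r 22.3 t -14.7 22.8 | -26 17 r 22.6 t -20.4 22.5 | -24 16 r 24.1 t -19.3 23.2 | -22 16 r 24.8 t -22.9 21.4 | -20 9 r 21.9 t -6.6 22.1 | -18 14 r 22.6 t -21.0 22.5 | -16 16 r 23.4 t -20.1 22.7 | -14 14 r 24.4 t -23.1 23.0 | -12 14 r 23.0 t -18.9 21.1 | -10 12 r 24.4 t -21.8 19.5 | -8 16 r 25.0 t -20.3 22.4 | -6 13 r 24.9 t -20.2 22.7 | -4 12 r 25.1 t -16.2
[... 519 characters left out ...]
 14.5 | 36 7 r 15.7 t -11.6 13.0 | 38 9 r 14.2 t -14.7 13.7 | 40 11 r 14.6 t -13.5 14.1 | 42 8 r 13.6 t -9.3 11.9 | 44 8 r 13.2 t -12.3 14.4 | 46 9 r 14.5 t -11.2 13.2 | 48 8 r 14.1 t -14.2 10.7 | 50 8 r 16.6 t -9.5 13.6 | 52 9 r 16.7 t -13.1 14.2 | 54 10 r 14.4 t -11.4 10.7 | 56 7 r 11.5 t -8.6 12.9 | 58 6 r 10.8 t -8.4 10.1 | 60 7 r 9.8 t -7.2 11.0 | 62 5 r 10.9 t -3.8 9.4 | 64 7 r 11.3 t -9.7 10.0 | 66 6 r 11.7 t -8.7 9.9 | 68 7 r 14.5 t -10.9 13.4 | 70 9 r 15.1 t -13.4 14.3 | 72 10 r 14.2 t -11.8 14.4 | 74 7 r 15.9 t -5.5 12.8 | 76 9 r 15.2 t -10.9 13.3 | 78 8 r 15.1 t -13.9 11.7 | 80 10 r 14.3 t -13.0 14.4 | 82 7 r 15.4 t -5.7 14.1 | 84 9 r 16.3 t -11.1 13.0 | 86 7 r 12.9 t -11.6 11.0 |
```

Run:
```python
from fit import *
from scipy.optimize import curve_fit
for n in("top","side"):
    A=[cam(n)[2] for _ in range(8)]
    print(n,"frame noise",np.nanmedian(np.nanstd([a[...,2] for a in A],0)))
    P=np.nanmedian(A,0); np.save(n+"m.npy",P); q=P.reshape(-1,3)
    k=(q[:,2]>.101)&(np.hypot(q[:,0]-.52,q[:,1]+.12)<.13)&(q[:,2]<.14); b=q[k]
    c,u,p=fit(b,np.array([.5154,-.1411]),np.array([.2686,.963]))
    nn=np.array([-u[1],u[0]]); s=(b[:,:2]-c)@u; t=(b[:,:2]-c)@nn; r=np.hypot(t,b[:,2]-p[2])
    print(np.rad2deg(p[0]).round(2),p[2].round(4),c.round(4))
    m=(s>.035)&(s<.09)&(r<.019)
    g=lambda s,c0,w,R,d:R-d/2*(np.tanh((s-c0+.006)/w)-np.tanh((s-c0-.006)/w))
    pf,cv=curve_fit(g,s[m],r[m],[.062,.001,.015,.004]); print("groove s",pf.round(4),np.sqrt(np.diag(cv)).round(4),"end",np.percentile(s[s<.1],99.7).round(4),"xy",(c+u*pf[0]).round(4))
    # tab of small clip
    T=q[(np.hypot(q[:,0]-.4673,q[:,1]-.232)<.03)&(q[:,2]>.068)&(q[:,2]<.12)]
    l=np.array([np.cos(np.deg2rad(10.4)),np.sin(np.deg2rad(10.4))]); 
    a=T[:,:2]@l; w=T[:,:2]@np.array([-l[1],l[0]])
    print("tab",len(T),"along",a.min().round(4),a.max().round(4),"across",np.percentile(w,[2,50,98]).round(4),"zmax",np.percentile(T[:,2],98).round(4), "topface med",np.median(T[T[:,2]>.098],0).round(4))
    s=q[(np.hypot(q[:,0]-.51,q[:,1]-.24)<.12)&(q[:,2]>.006)&(q[:,2]<.05)]
    print("stand",cv2.minAreaRect((s[:,:2]*1000).astype(np.float32)))
o=robot.get_obs(); Rm=R.from_quat(o["tool_rot"]).as_matrix(); print(o["time"],o["position"],Rm.round(3),o["ft_force"])
```

```text
top frame noise 0.0018377103134740915
74.57 0.0995 [ 0.5157 -0.1412]
groove s [0.0618 0.     0.0149 0.0036] [4.913e-01 8.101e-01 1.000e-04 2.000e-04] end 0.0868 xy [ 0.5321 -0.0816]
tab 48 along 0.491 0.5146 across [0.1384 0.1411 0.1472] zmax 0.102 topface med [0.4696 0.2311 0.1006]
stand ((511.57958984375, 240.09799194335938), (199.59523010253906, 59.925350189208984), 10.328293800354004)
side frame noise 0.0009277419203594505
74.23 0.0984 [ 0.5136 -0.1406]
groove s [0.0631 0.     0.0139 0.0022] [2.4554438e+03 8.7039050e+02 3.0000000e-04 1.1000000e-03] end 0.0872 xy [ 0.5307 -0.0799]
tab 134 along 0.4895 0.5118 across [0.1426 0.1487 0.15  ] zmax 0.1006 topface med [0.4662 0.2351 0.1   ]
stand ((506.25848388671875, 249.40585327148438), (201.02122497558594, 55.53993225097656), 14.592845916748047)
0.9 [ 0.20185018 -0.59150105  0.18358637] [[ 0.     0.946  0.323]
 [-0.     0.323 -0.946]
 [-1.    -0.     0.   ]] [-0.57441361 -0.87039784 -0.18973497]
  var = nanvar(a, axis=axis, dtype=dtype, out=out, ddof=ddof,
<stdin>:6: RuntimeWarning: All-NaN slice encountered
```

arm_command:
  plan:
    - [-0.3,4.2,-3.75,0,0,0,8.7]
    - [-0.3,4.2,-3.75,0,0,0,8.7]
    - [-0.3,4.2,-3.75,0,0,0,8.7]
    - [-0.3,4.2,-3.75,0,0,0,8.7]
    - [-0.3,4.2,-3.75,0,0,0,8.7]
    - [-0.3,4.2,-3.75,0,0,0,8.7]
    - [0,4.2,-3.75,0,0,0,8.7]
    - [0,4.2,-3.75,0,0,0,8.7]
    - [0,4.2,-3.75,0,0,0,8.7]
    - [0,0,0,0.15,0,0,8.7]
  grip_force: 50

```text
time: 2.15
position: [0.4602, -0.1409, 0.2025]
tool_rot: [0.455, 0.537, -0.456, 0.545]
ft_force: [0.4, -0.6, 0.1]
grip_width: 0.0869
```

```bash
cat > d.py <<'E'
import sys
from h import *
def d(xyz,yaw):
    o=robot.get_obs(); T=R.from_quat(o["tool_rot"]); m=T.as_matrix()
    a=np.deg2rad(yaw); z=np.array([np.cos(a),np.sin(a),0]); x=np.array([0,0,-1.]); t=np.stack([x,np.cross(z,x),z],1)
    rv=(T.inv()*R.from_matrix(t)).as_rotvec()
    print("t",round(o["time"],2),"pos",o["position"].round(4),"yaw",np.rad2deg(np.arctan2(m[1,2],m[0,2])).round(2),"F",o["ft_force"].round(1),"M",o["moment"].round(2),"grip",round(o["grip_width"],4),"q",o["q"].round(2))
    print("move cm (now axes)",(m.T@(np.array(xyz)-o["position"])*100).round(2),"(target axes)",(t.T@(np.array(xyz)-o["position"])*100).round(2),"rot",rv.round(3))
if __name__=="__main__": d([float(v) for v in sys.argv[1:4]],float(sys.argv[4]))
E
python3 d.py .4673 .2322 .2 -79.67
```

```text
t 2.15 pos [ 0.4602 -0.1409  0.2025] yaw -80.21 F [ 0.4 -0.6  0.1] M [ 0.04  0.04 -0.05] grip 0.0869 q [-0.53  0.3   1.77 -0.    1.06  0.87]
move cm (now axes) [ -0.04   7.04 -36.65] (target axes) [  0.25   7.39 -36.58] rot [-0.009  0.009 -0.006]
```

arm_command:
  plan:
    - [0,1.0,-5.2,0,0,0,8.7]
    - [0,1.0,-5.2,0,0,0,8.7]
    - [0,1.0,-5.2,0,0,0,8.7]
    - [0,1.0,-5.2,0,0,0,8.7]
    - [0,1.0,-5.2,0,0,0,8.7]
    - [0,1.0,-5.2,0,0,0,8.7]
    - [0,1.0,-5.2,0,0,0,8.7]
    - [0,0,0,0,0,0,8.7]

```text
time: 3.15
position: [0.4723, 0.2412, 0.2012]
tool_rot: [0.457, 0.534, -0.454, 0.548]
ft_force: [-0.2, -0.6, 0.1]
grip_width: 0.0872
```

```bash
python3 d.py .4673 .2322 .068 -79.67
```

```text
t 3.15 pos [0.4723 0.2412 0.2012] yaw -80.27 F [-0.2 -0.6  0.1] M [-0.01  0.03  0.02] grip 0.0872 q [ 0.27  0.37  1.66 -0.02  1.1   1.68]
move cm (now axes) [13.31 -0.86  0.64] (target axes) [13.32 -0.65  0.8 ] rot [-0.01   0.012 -0.016]
```

arm_command:
  plan:
    - [0,-0.75,0.75,-0.01,0.012,-0.016,8.7]
    - [4.4,0,0,0,0,0,6]
    - [4.0,0,0,0,0,0,5]
    - [0,0,0,0,0,0,5]

```text
time: 3.65
position: [0.4674, 0.2298, 0.1169]
tool_rot: [0.453, 0.542, -0.453, 0.544]
ft_force: [0.3, 0.4, 0.1]
grip_width: 0.0649
```

```bash
python3 d.py .4673 .2322 .068 -79.67
```

```text
t 3.65 pos [0.4674 0.2298 0.1169] yaw -79.66 F [0.3 0.4 0.1] M [ 0.01 -0.01 -0.  ] grip 0.0649 q [ 0.24  0.48  1.76 -0.    0.89  1.64]
move cm (now axes) [ 4.89  0.02 -0.25] (target axes) [ 4.89  0.03 -0.24] rot [ 0.     0.002 -0.003]
```

arm_command:
  plan:
    - [0,0,-0.25,0,0,0,4.5]
    - [3,0,0,0,0,0,4]
    - [1.9,0,0,0,0,0,3]
    - [0,0,0,0,0,0,2.5]
    - [0,0,0,0,0,0,2]
    - [0,0,0,0,0,0,2]

```text
time: 4.4
position: [0.4756, 0.233, 0.0765]
tool_rot: [0.459, 0.537, -0.448, 0.548]
ft_force: [0.3, -0.0, 0.1]
grip_width: 0.021
```

Run:
```python
from d import *
d([.4673,.2322,.068],-79.67)
im,D,P=cam("side"); 
c=cv2.resize(im[195:285,235:355],None,fx=6,fy=6,interpolation=2); cv2.imwrite("pics/g1.png",c)
```

```text
t 4.4 pos [0.4756 0.233  0.0765] yaw -79.76 F [ 0.3 -0.   0.1] M [-0.03 -0.01  0.05] grip 0.021 q [ 0.25  0.55  1.79 -0.    0.78  1.64]
move cm (now axes) [ 0.83 -0.85 -0.07] (target axes) [ 0.85 -0.83 -0.07] rot [-0.002  0.001 -0.021]
```

View pics/g1.png

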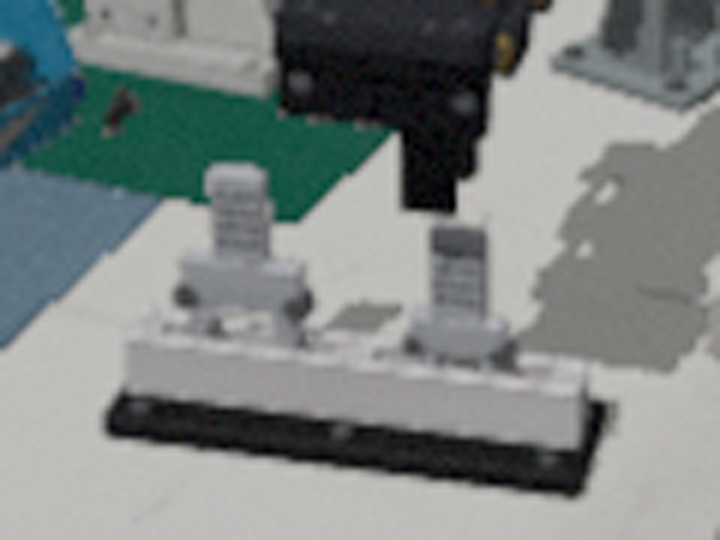

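The picture shows the fingertip (crop px 430,210) still above the clip's tab (top at 460,230), though the TCP reads z=0.0765. I'll measure the real fingertip from the depth image before moving again.

Run:
```python
from d import *
for k in range(3):
    o=robot.get_obs(); print(o["time"],o["position"].round(4),o["q"].round(3),R.from_quat(o["tool_rot"]).as_matrix()[:,0].round(3),o["joint_velocities"].round(3),o["grip_width"]); cam("top")
A=[cam("side") for _ in range(3)]
im=A[0][0];P=np.nanmedian([a[2] for a in A],0)
# finger region crop (400..490,120..215)/6 + offset
reg=P[215:231,302:316]; g=im[215:231,302:316].max(-1)
m=(g<60); Q=reg[m]; Q=Q[~np.isnan(Q[:,0])]
print(len(Q),"finger med",np.median(Q,0).round(4),"zmin",np.sort(Q[:,2])[:5].round(4),"tip pts",Q[Q[:,2]<np.sort(Q[:,2])[0]+.008].mean(0).round(4),"xr",Q[:,0].min(),Q[:,0].max())
T=P[232:248,307:317].reshape(-1,3); print("tab",np.nanmedian(T,0).round(4),np.nanmax(T[:,2]))
```

```text
4.45 [0.4758 0.233  0.0766] [ 0.246  0.551  1.787 -0.003  0.781  1.64 ] [ 0.022  0.003 -1.   ] [ 0.002  0.006  0.002  0.001 -0.006 -0.002] 0.020540382159740984
4.5 [0.4755 0.233  0.0763] [ 0.246  0.552  1.787 -0.003  0.781  1.64 ] [ 0.021  0.003 -1.   ] [ 0.001  0.008  0.008  0.001 -0.001 -0.   ] 0.0203821355003422
4.55 [0.4752 0.2329 0.076 ] [ 0.246  0.552  1.788 -0.003  0.781  1.64 ] [ 0.02   0.003 -1.   ] [-0.001  0.009  0.008 -0.    -0.001 -0.002] 0.02033913438594371
168 finger med [0.465  0.2536 0.1378] zmin [0.1174 0.1175 0.1182 0.1184 0.1185] tip pts [0.4678 0.2419 0.1214] xr 0.42060974555983843 0.47696178135206335
tab [0.4663 0.2359 0.0809] 0.10088307336858215<stdin>:5: RuntimeWarning: All-NaN slice encountered
```

Run:
```python
from d import *
o=robot.get_obs(); p=o["position"]; print(o["time"],p)
out=[]
for n in("side","top"):
    im,D,P=cam(n); i=optics.camera_info(n); Rc=R.from_quat(i["rotation"]).as_matrix()
    def pr(X): 
        c=Rc.T@(X-i["position"]); v=i["mtx"]@c; return v[:2]/v[2]
    for X,col in((p,(0,0,255)),(p+[0,0,.04],(0,255,0)),(np.array([.4673,.2322,.083]),(255,0,255)),(p+[0,0,.3],(255,255,0))):
        u=pr(X); print(n,u.round(1)); cv2.circle(im,tuple(int(round(v)) for v in u),1,col,-1)
    x0,y0=[int(v) for v in pr(p)]; y0=max(y0,70)
    out.append(cv2.resize(im[y0-70:y0+50,x0-50:x0+50],None,fx=4,fy=4,interpolation=0))
cv2.imwrite("pics/g2.png",np.hstack(out))
print(robot.get_obs()["position"])
```

```text
4.75 [0.47462299 0.23273006 0.07526717]
side [307.5 241.5]
side [307.5 226.7]
side [310.4 239.2]
side [306.7 115.6]
top [266.8 206. ]
top [264.2 204.6]
top [266.5 208.4]
top [240.1 191.9]
[0.47457043 0.23271916 0.07514778]
```

View pics/g2.png

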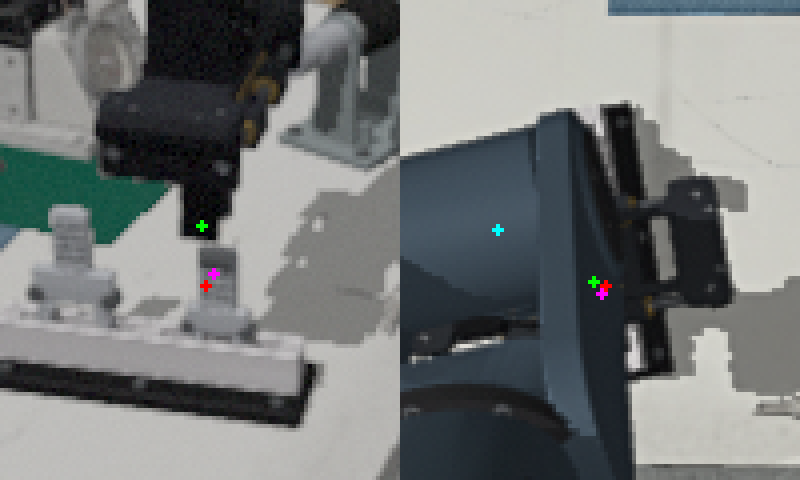

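The pictures put the fingertip at z≈0.117, while the state reads about 0.075 and drifts slowly. I'll make a small test lift to see which one moves as commanded.

arm_command:
  plan:
    - [-3,0,0,0,0,0,5]
    - [0,0,0,0,0,0,5]
    - [0,0,0,0,0,0,5]

```text
time: 5.22
position: [0.4731, 0.2324, 0.1045]
tool_rot: [0.457, 0.539, -0.449, 0.547]
ft_force: [-0.2, -0.3, 0.3]
grip_width: 0.0425
```

```bash
cat > tip.py <<'E'
from d import *
def tip(save=None):
    o=robot.get_obs(); p=o["position"]
    im,D,P=cam("side")
    # dark pixels near tcp column, not stand
    m=(im.max(-1)<55)&(np.hypot(P[...,0]-p[0],P[...,1]-p[1])<.08)&(P[...,2]>.05)
    Q=P[m]; z=np.sort(Q[:,2])
    low=Q[Q[:,2]<z[5]+.012] if len(z)>6 else Q
    o2=robot.get_obs()
    print("t",round(o["time"],2),"state",p.round(4),"q",o["q"].round(3),"tau",o["joint_torque"].round(1),"grip",round(o["grip_width"],4),"F",o["ft_force"].round(1)); print("cam tip z",z[:8].round(4),"low mean",low.mean(0).round(4),"y rng",low[:,1].min().round(4),low[:,1].max().round(4))
    if save: cv2.imwrite(save,im)
if __name__=="__main__": tip(sys.argv[1] if len(sys.argv)>1 else None)
E
python3 tip.py
```

```text
t 5.22 state [0.4731 0.2324 0.1045] q [ 0.246  0.505  1.768 -0.003  0.853  1.64 ] tau [ -0.  -38.4 -12.9   0.   -0.2   0. ] grip 0.0425 F [-0.2 -0.3  0.3]
cam tip z [0.1462 0.1466 0.1471 0.1475 0.1475 0.1475 0.1477 0.1477] low mean [0.4664 0.2453 0.153 ] y rng 0.2059 0.2658
```

Run:
```python
from d import *
im,D,P=cam("side"); cv2.imwrite("pics/g3.png",cv2.resize(im[165:285,245:365],None,fx=5,fy=5,interpolation=2))
print(robot.get_obs()["position"])
```

```text
[0.47326599 0.23242067 0.10446825]
```

View pics/g3.png

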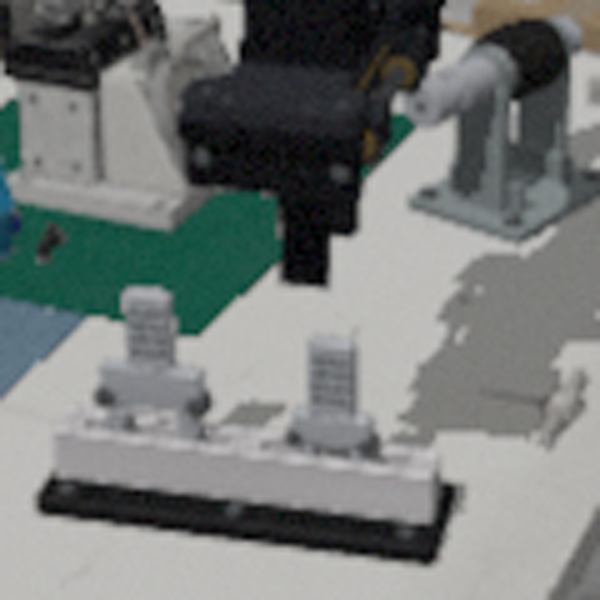

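```bash
python3 - <<'E'
from d import *
from scipy.optimize import least_squares
o=robot.get_obs(); print(o["position"],o["q"],R.from_quat(o["tool_rot"]).as_matrix()[:,0].round(3))
D=np.array([[-1.4205,.5284,1.4338,1.1814,.2017,-.5908,.1827],[-.53,.3,1.77,1.06,.4602,-.1409,.2025],[.27,.37,1.66,1.1,.4723,.2412,.2012],[.24,.48,1.76,.89,.4674,.2298,.1169],[.246,.551,1.787,.781,.4758,.233,.0766],[.246,.505,1.768,.853,.4731,.2324,.1045]])
def f(p,D=D):
    H,L1,L2,T,e,c=p; q1,a,b,g=D[:,0],D[:,1],D[:,2],D[:,3]
    w=a+b+g
    r=c+L1*np.sin(a)+L2*np.sin(a+b)+T*np.sin(w); z=H+L1*np.cos(a)+L2*np.cos(a+b)+T*np.cos(w)
    return np.r_[r*np.cos(q1)-e*np.sin(q1)-D[:,4],r*np.sin(q1)+e*np.cos(q1)-D[:,5],z-D[:,6],.001*(p-[.3,.4,.4,.25,.1,0])]
s=least_squares(f,[.3,.4,.4,.25,.1,0]); print(s.x.round(3)); print((f(s.x)*1e3).round(1))
for _ in range(2):
    i=cam("side")
E
python3 tip.py
```

```text
[0.47326599 0.23242067 0.10446825] [ 0.24593846  0.50495502  1.76726859 -0.00307305  0.85323643  1.64015411] [ 0.016  0.002 -1.   ]
[-1.625  0.497  0.343 -1.514  0.11   0.04 ]
[ -1.3   1.5 -10.3  12.6  -5.    3.3   3.3  -2.    0.9   1.1  -1.2   0.8
   5.4  -2.3  -0.2   0.7  -2.   -1.6  -1.9   0.1  -0.1  -1.8   0.    0. ]
t 5.42 state [0.4732 0.2324 0.1044] q [ 0.246  0.505  1.767 -0.003  0.853  1.64 ] tau [  0.  -38.1 -12.7   0.   -0.1   0. ] grip 0.0491 F [-0.2 -0.4  0.1]
cam tip z [0.1443 0.1462 0.1462 0.1464 0.1465 0.1469 0.147  0.1476] low mean [0.4675 0.2435 0.1521] y rng 0.1996 0.2699
```

arm_command:
  plan:
    - [2.0,0,0,0,0,0,5]
    - [1.5,0,0,0,0,0,5]
    - [0,0,0,0,0,0,5]

```text
time: 5.85
position: [0.4738, 0.2324, 0.0677]
tool_rot: [0.457, 0.539, -0.45, 0.546]
ft_force: [-0.5, 0.5, 0.3]
grip_width: 0.0499
```

```bash
python3 tip.py; sleep 0
python3 - <<'E'
from d import *
for _ in range(3): cam("side")
E
python3 tip.py pics/s4.png; python3 d.py .4732 .2324 .0268 -79.67
```

```text
t 5.85 state [0.4738 0.2324 0.0677] q [ 0.246  0.566  1.793 -0.003  0.767  1.64 ] tau [ -0.1 -38.6 -10.9   0.   -0.2   0. ] grip 0.0499 F [-0.5  0.5  0.3]
cam tip z [0.0928 0.0976 0.1088 0.1093 0.1099 0.11   0.1101 0.1101] low mean [0.4668 0.2511 0.1142] y rng 0.2017 0.2693
t 6.05 state [0.4752 0.2329 0.0694] q [ 0.246  0.564  1.791 -0.003  0.768  1.64 ] tau [ -0.  -38.7 -11.    0.   -0.1   0. ] grip 0.0502 F [ 0.4 -0.4  0.2]
cam tip z [0.1103 0.1103 0.111  0.1113 0.1113 0.1118 0.1122 0.1124] low mean [0.4664 0.2542 0.1168] y rng 0.2026 0.2702
t 6.1 pos [0.4753 0.2329 0.0696] yaw -79.76 F [-0.8  0.5  0.4] M [-0.    0.01  0.01] grip 0.0502 q [ 0.25  0.56  1.79 -0.    0.77  1.64]
move cm (now axes) [ 4.27 -0.3   0.01] (target axes) [ 4.28 -0.21  0.01] rot [-0.002  0.001 -0.02 ]
```

arm_command:
  plan:
    - [1.5,0,0,0,0,0,5]
    - [1.3,0,0,0,0,0,5]
    - [0,0,0,0,0,0,5]

```text
time: 6.48
position: [0.4762, 0.233, 0.0402]
tool_rot: [0.459, 0.538, -0.448, 0.548]
ft_force: [0.4, 0.5, 0.7]
grip_width: 0.0502
```

```bash
python3 tip.py pics/s5.png;python3 d.py .4732 .2324 .0268 -79.67
python3 - <<'E'
import cv2
im=cv2.imread("pics/s5.png"); cv2.imwrite("pics/g5.png",cv2.resize(im[165:285,245:365],None,fx=5,fy=5,interpolation=2))
E
```

```text
t 6.47 state [0.4762 0.233  0.0402] q [ 0.246  0.615  1.807 -0.004  0.699  1.641] tau [ -0.  -39.7  -9.8   0.   -0.2   0. ] grip 0.0502 F [0.4 0.5 0.7]
cam tip z [0.0654 0.0696 0.0718 0.0738 0.0784 0.0795 0.0814 0.0816] low mean [0.4671 0.2598 0.0843] y rng 0.2353 0.2697
t 6.53 pos [0.4765 0.2332 0.0406] yaw -79.76 F [-0.8 -0.8  0.1] M [ 0.06  0.02 -0.01] grip 0.0503 q [ 0.25  0.61  1.81 -0.    0.7   1.64]
move cm (now axes) [ 1.38 -0.37  0.01] (target axes) [ 1.38 -0.34  0.01] rot [-0.002  0.001 -0.021]
```

View pics/g5.png

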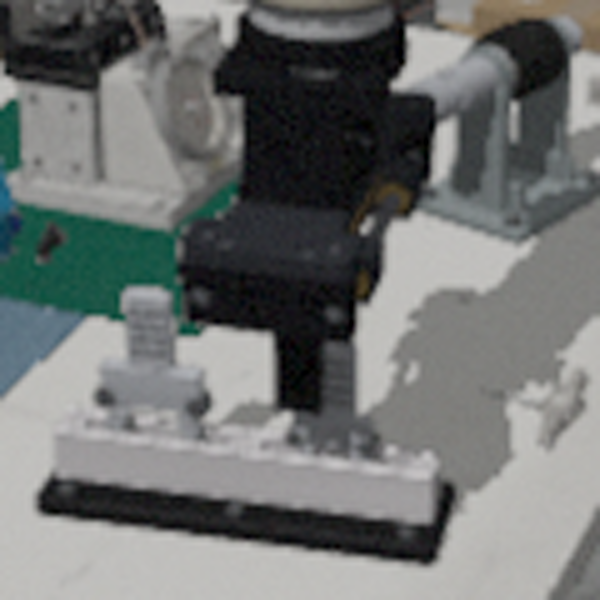

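The picture shows the finger (crop px 278–322, tip row 410) sitting to the left of the tab (320–358), so it is offset in +x. I'll measure finger and tab in this same frame.

Run:
```python
from d import *
P=np.nanmedian([cam("side")[2] for _ in range(6)],0)
o=robot.get_obs();print(o["position"].round(4))
i=optics.camera_info("side"); Rc=R.from_quat(i["rotation"]).as_matrix()
def pr(X): 
    v=i["mtx"]@(Rc.T@(np.array(X)-i["position"])); return (v[:2]/v[2]).round(1)
p=o["position"]; zt=R.from_quat(o["tool_rot"]).as_matrix()[:,2]
print("proj finger tip +y side", pr(p-zt*.025), "z+.04",pr(p-zt*.025+[0,0,.04]))
for r in range(228,252,2): print(r, [tuple((P[r,c]*1e3).round().astype(int)) if not np.isnan(P[r,c,0]) else 0 for c in (300,302,304,306,308,310,312,314,316)])
```

```text
[0.4775 0.2334 0.042 ]
proj finger tip +y side [303.8 258.9] z+.04 [303.6 244.2]
228 [(np.int64(452), np.int64(319), np.int64(159)), (np.int64(448), np.int64(318), np.int64(160)), (np.int64(444), np.int64(317), np.int64(160)), (np.int64(440), np.int64(316), np.int64(160)), (np.int64(435), np.int64(316), np.int64(161)), (np.int64(432), np.int64(314), np.int64(161)), (np.int64(427), np.int64(314), np.int64(162)), (np.int64(423), np.int64(313), np.int64(162)), (np.int64(538), np.int64(33), np.int64(0))]
230 [(np.int64(453), np.int64(318), np.int64(154)), (np.int64(449), np.int64(317), np.int64(154)), (np.int64(444), np.int64(317), np.int64(155)), (np.int64(440), np.int64(316), np.int64(155)), (np.int64(436), np.int64(315), np.int64(156)), (np.int64(431), np.int64(315), np.int64(157)), (np.int64(428), np.int64(313), np.int64(156)), (np.int64(423), np.int64(313), np.int64(158)), (np.int64(533), np.int64(44), np.int64(0))]
232 [(np.int64(475), np.int64(273), np.int64(122)), (np.int64(469), np.int64(273), np.int64(123)), (np.int64(444), np.int64(317), np.int64(151)), (np.int64(440), np.int6
[... 3391 characters left out ...]
(np.int64(472), np.int64(237), np.int64(60)), (np.int64(466), np.int64(237), np.int64(62)), (np.int64(461), np.int64(237), np.int64(63)), (np.int64(457), np.int64(235), np.int64(63)), (np.int64(454), np.int64(230), np.int64(61))]
250 [(np.int64(529), np.int64(163), np.int64(-1)), (np.int64(524), np.int64(160), np.int64(-1)), (np.int64(481), np.int64(239), np.int64(54)), (np.int64(476), np.int64(238), np.int64(54)), (np.int64(472), np.int64(237), np.int64(55)), (np.int64(466), np.int64(237), np.int64(56)), (np.int64(461), np.int64(237), np.int64(57)), (np.int64(457), np.int64(235), np.int64(57)), (np.int64(452), np.int64(234), np.int64(58))]<stdin>:2: RuntimeWarning: All-NaN slice encountered
```

The depth data are consistent: the finger's centre x is ≈0.4675 and the tab's ≈0.466. The real tip is at z≈0.081 while the state says 0.042, so the reported pose is off by about +10 mm in x and −39 mm in z. From here I'll treat the cameras and force as truth and the state as relative. Next: down 1.3 cm, then close.

arm_command:
  plan:
    - [1.2,0,0,0,0,0,4]
    - [0,0,0,0,0,0,3]
    - [0,0,0,0,0,0,1.5]
    - [0,0,0,0,0,0,0]
    - [0,0,0,0,0,0,0]
    - [0,0,0,0,0,0,0]
  grip_force: 40

```text
time: 7.58
position: [0.478, 0.2336, 0.0295]
tool_rot: [0.46, 0.537, -0.447, 0.548]
ft_force: [0.4, 0.2, -0.6]
grip_width: 0.0086
```

```bash
python3 tip.py pics/s6.png;python3 d.py .4732 .2324 .0268 -79.67
```

```text
t 7.58 state [0.478  0.2336 0.0295] q [ 0.246  0.635  1.812 -0.004  0.67   1.641] tau [ -0.1 -40.5  -9.4  -0.   -0.2  -0. ] grip 0.0086 F [ 0.4  0.2 -0.6]
cam tip z [0.0504 0.0699 0.0712 0.0722 0.0725 0.0728 0.0729 0.0734] low mean [0.4723 0.2469 0.0775] y rng 0.2423 0.2506
t 7.62 pos [0.478  0.2336 0.0295] yaw -79.76 F [-0.5 -0.1  0.3] M [ 0.06  0.01 -0.  ] grip 0.0087 q [ 0.25  0.63  1.81 -0.    0.67  1.64]
move cm (now axes) [ 0.25 -0.5   0.03] (target axes) [ 0.27 -0.49  0.03] rot [-0.002  0.001 -0.025]
```

Gripped: the opening is 8.7 mm, matching the tab thickness. Lifting straight up.

arm_command:
  plan:
    - [-1.5,0,0,0,0,0,0]
    - [-3,0,0,0,0,0,0]
    - [-3.5,0,0,0,0,0,0]
    - [-3.5,0,0,0,0,0,0]
    - [-3,0,0,0,0,0,0]
    - [-1,0,0,0,0,0,0]
  grip_force: 55

```text
time: 8.38
position: [0.473, 0.2326, 0.1923]
tool_rot: [0.46, 0.537, -0.447, 0.548]
ft_force: [0.1, -0.5, -1.1]
grip_width: 0.0081
```

```bash
python3 tip.py pics/s7.png;python3 d.py .5319 -.0814 .2 -105.5
python3 - <<'E'
import cv2
im=cv2.imread("pics/s7.png"); cv2.imwrite("pics/g7.png",cv2.resize(im[130:290,230:390],None,fx=4,fy=4,interpolation=2))
E
```

```text
t 8.38 state [0.473  0.2326 0.1923] q [ 0.247  0.374  1.686 -0.003  1.057  1.64 ] tau [  0.1 -36.3 -16.8   0.   -0.2   0. ] grip 0.0081 F [ 0.1 -0.5 -1.1]
cam tip z [0.209  0.2092 0.2107 0.2108 0.211  0.2112 0.212  0.2125] low mean [0.458  0.2365 0.2114] y rng 0.2304 0.2418
t 8.43 pos [0.4732 0.2327 0.1927] yaw -79.74 F [-0.   0.3 -1.1] M [-0.01 -0.01 -0.01] grip 0.0086 q [ 0.25  0.37  1.69 -0.    1.06  1.64]
move cm (now axes) [-0.7   0.2  31.95] (target axes) [-0.73 14.05 28.7 ] rot [ 0.45  -0.005 -0.025]
```

View pics/g7.png

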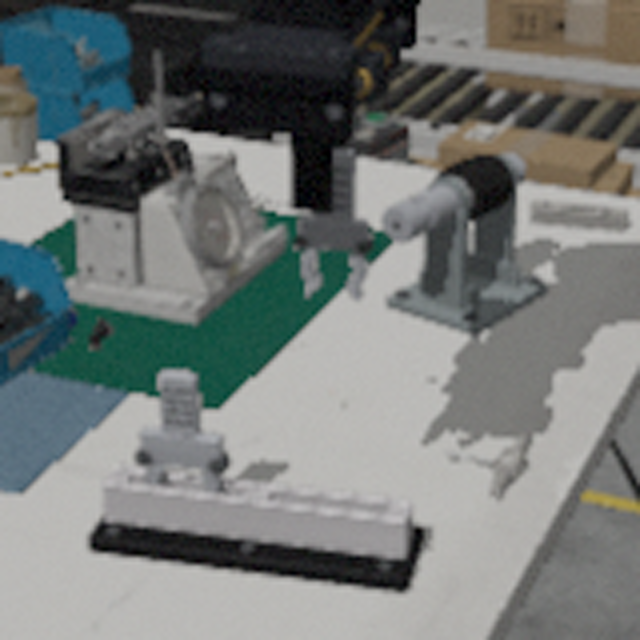

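The clip is held upright, with the fingers about 6–8 mm toward +x from the tab's centre. The larger clip has not moved. Now I'll measure the held clip with the cameras.

```bash
cat > clip.py <<'E'
from d import *
def clip(n="side",k=4,show=True):
    A=[cam(n) for _ in range(k)]; im=np.median([a[0] for a in A],0).astype(np.uint8); P=np.nanmedian([a[2] for a in A],0)
    o=robot.get_obs(); p=o["position"]
    g=im.max(-1); near=(np.hypot(P[...,0]-p[0],P[...,1]-p[1])<.06)
    C=P[near&(g>75)&(P[...,2]>p[2]-.06)&(P[...,2]<p[2]+.07)]
    F=P[near&(g<55)&(np.hypot(P[...,0]-p[0],P[...,1]-p[1])<.04)]
    print(n,"state",p.round(4),"t",round(o["time"],2))
    z=np.sort(C[:,2]); print(" clip n",len(C),"z",z[[0,2,5,-6,-3,-1]].round(4))
    zz=np.sort(F[:,2]); print(" finger tip",zz[[0,3,8]].round(4))
    return im,P,C
if __name__=="__main__":
    im,P,C=clip()
    i=optics.camera_info("side")
    for lo in np.arange(C[:,2].min(),C[:,2].max(),.006):
        m=(C[:,2]>=lo)&(C[:,2]<lo+.006)
        if m.sum(): print(lo.round(3),m.sum(),"x",C[m,0].min().round(4),C[m,0].max().round(4),"y",np.median(C[m,1]).round(4))
E
python3 clip.py 2>/dev/null
```

```text
side state [0.4708 0.232  0.1884] t 8.62
 clip n 258 z [0.1756 0.1763 0.1783 0.2551 0.2574 0.2578]
 finger tip [0.0039 0.0051 0.0053]
0.176 13 x 0.4459 0.4757 y 0.2343
0.182 21 x 0.4437 0.4783 y 0.2339
0.188 17 x 0.4429 0.4778 y 0.2357
0.194 20 x 0.4413 0.4769 y 0.234
0.2 22 x 0.4431 0.4796 y 0.2347
0.206 27 x 0.4477 0.4726 y 0.2361
0.212 40 x 0.4413 0.4772 y 0.2357
0.218 44 x 0.4421 0.4793 y 0.2351
0.224 16 x 0.448 0.4716 y 0.2353
0.23 12 x 0.4492 0.4776 y 0.2457
0.236 5 x 0.4491 0.4778 y 0.2339
0.242 6 x 0.4492 0.4778 y 0.2406
0.248 7 x 0.4489 0.4775 y 0.2334
0.254 8 x 0.4492 0.4775 y 0.2345
```

```bash
python3 - <<'E'
import numpy as np
P=np.load("topm.npy").reshape(-1,3)
for xl in np.arange(.5,.76,.03):
    print(round(xl,2),[ (lambda a: round(float(np.nanmax(a)),3) if len(a) else 0)(P[(abs(P[:,0]-xl)<.015)&(abs(P[:,1]-y)<.02),2]) for y in np.arange(-.24,.2,.04)])
E
python3 d.py .5406 -.0838 .19 -105.5
```

```text
0.5 [0.002, 0.124, 0.125, 0.124, 0.108, 0.002, 0.002, 0.003, 0.002, 0.003, 0.002]
0.53 [0.001, 0.12, 0.124, 0.125, 0.116, 0.115, 0.002, 0.002, 0.002, 0.002, 0.002]
0.56 [0.002, 0.01, 0.011, 0.016, 0.112, 0.111, 0.002, 0.002, 0.002, 0.003, 0.002]
0.59 [0.001, 0.002, 0.002, 0.002, 0.002, 0.002, 0.003, 0.003, 0.002, 0.002, 0.003]
0.62 [0.003, 0.004, 0.004, 0.004, 0.004, 0.004, 0.004, 0.004, 0.004, 0.002, 0.003]
0.65 [0.004, 0.004, 0.004, 0.004, 0.004, 0.004, 0.004, 0.004, 0.004, 0.002, 0.003]
0.68 [0.004, 0.02, 0.027, 0.052, 0.047, 0.05, 0.004, 0.004, 0.004, 0.004, 0.005]
0.71 [0.004, 0.044, 0.046, 0.089, 0.098, 0.092, 0.004, 0.005, 0.004, 0.005, 0.004]
0.74 [0.004, 0.127, 0.09, 0.103, 0.132, 0.103, 0.01, 0.011, 0.004, 0.004, 0.004]
t 8.62 pos [0.4708 0.232  0.1884] yaw -79.76 F [ 0.7 -0.5 -2.2] M [ 0.02  0.09 -0.02] grip 0.0087 q [ 0.25  0.38  1.69 -0.    1.05  1.64]
move cm (now axes) [-0.1   1.25 32.31] (target axes) [-0.16 15.16 28.56] rot [ 0.449 -0.003 -0.017]
```

arm_command:
  plan:
    - [0,0.2,3.5,0,0,0,0]
    - [0,0.2,5,0,0,0,0]
    - [0,0.2,5,0,0,0,0]
    - [0,0.2,5,0,0,0,0]
    - [0,0.2,5,0,0,0,0]
    - [0,0.2,4,0,0,0,0]
    - [0,0,3,0.15,0,0,0]
    - [0,0,0,0.15,0,0,0]
    - [0,0,0,0.14,0,0,0]
    - [0,0,0,0,0,0,0]

```text
time: 9.88
position: [0.5308, -0.075, 0.1714]
tool_rot: [-0.562, -0.432, 0.566, -0.422]
ft_force: [0.5, 0.3, -1.1]
grip_width: 0.0085
```

```bash
python3 d.py .5406 -.0838 .19 -105.5; python3 clip.py 2>/dev/null; python3 d.py .5406 -.0838 .19 -105.5
```

```text
t 9.88 pos [ 0.5308 -0.075   0.1714] yaw -105.72 F [ 0.5  0.3 -1.1] M [ 0.02 -0.01 -0.06] grip 0.0085 q [-0.35  0.43  1.66  0.    1.07  1.49]
move cm (now axes) [-1.88  1.15  0.57] (target axes) [-1.86  1.17  0.58] rot [-0.004 -0.004  0.015]
side state [ 0.5314 -0.0747  0.1724] t 10.07
 clip n 221 z [0.1124 0.1125 0.1129 0.2404 0.2417 0.2424]
 finger tip [0.1886 0.1943 0.214 ]
0.112 53 x 0.5043 0.5383 y -0.113
0.118 1 x 0.515 0.515 y -0.118
0.154 6 x 0.5039 0.534 y -0.0665
0.16 14 x 0.5042 0.535 y -0.0686
0.166 13 x 0.5022 0.535 y -0.0691
0.172 14 x 0.5018 0.5377 y -0.0692
0.178 11 x 0.5035 0.5347 y -0.0687
0.184 15 x 0.5025 0.5413 y -0.0666
0.19 19 x 0.5015 0.5353 y -0.066
0.196 24 x 0.5017 0.5359 y -0.0659
0.202 16 x 0.5054 0.5322 y -0.066
0.208 7 x 0.5097 0.5421 y -0.0644
0.214 5 x 0.5095 0.5178 y -0.0658
0.22 3 x 0.5102 0.5117 y -0.0648
0.226 4 x 0.5106 0.5125 y -0.0683
0.232 6 x 0.5104 0.5425 y -0.0655
0.238 10 x 0.5113 0.5449 y -0.0649
t 10.07 pos [ 0.5314 -0.0747  0.1724] yaw -105.67 F [ 0.3  0.5 -0.9] M [ 0.03 -0.04  0.02] grip 0.0085 q [-0.35  0.43  1.66  0.    1.07  1.49]
move cm (now axes) [-1.77  1.11  0.62] (target axes) [-1.76  1.13  0.63] rot [-0.003 -0.004  0.013]
```

arm_command:
  plan:
    - [0,1.1,0.6,0,0,0,0]
    - [0,0,0,0,0,0,0]

```text
time: 10.32
position: [0.5415, -0.0839, 0.1724]
tool_rot: [-0.562, -0.432, 0.564, -0.424]
ft_force: [0.5, 0.6, -0.6]
grip_width: 0.0085
```

```bash
cat > rel.py <<'E'
from d import *
U=np.array([np.cos(np.deg2rad(74.4)),np.sin(np.deg2rad(74.4))]); N=np.array([-U[1],U[0]]); C0=np.array([.5157,-.1412])
def rel(k=6,save=None):
    A=[cam("side") for _ in range(k)]; im=np.median([a[0] for a in A],0).astype(np.uint8); P=np.nanmedian([a[2] for a in A],0)
    o=robot.get_obs()
    s=(P[...,:2]-C0)@U; t=(P[...,:2]-C0)@N; z=P[...,2]; g=im.max(-1)
    e=(abs(t)<.01)&(abs(z-.098)<.009)&(s>.075)&(s<.1); 
    # clip: bright steel near
    c=(abs(t)<.04)&(s>.03)&(s<.1)&(z>.122)&(z<.27)&(g>70)
    i=optics.camera_info("side")
    S=s[c]; med=np.median(S); c&=abs(s-med)<.006
    tt=t[c]; zz=z[c]; ztop=np.percentile(zz,99)
    sh=c&(z<ztop-.04)&(z>ztop-.052)
    q=np.polyfit(tt,s[c],1); q2=np.polyfit(zz,s[c],1)
    print("t",round(o["time"],2),"state",o["position"].round(4),"F",o["ft_force"].round(1),"grip",round(o["grip_width"],4))
    print("end s",np.percentile(s[e],[50,80]).round(4),"n",e.sum()," clip face s",np.median(s[c]).round(4),"n",c.sum(),"gap",(np.median(s[e])-np.median(s[c])).round(4),"want .0205")
    print("clip t range",np.percentile(tt,[2,98]).round(4),"shoulder",np.percentile(t[sh],[3,97]).round(4),"yaw slope",q[0].round(3),"pitch slope",q2[0].round(3),"ztop",ztop.round(4),"zmin",zz.min().round(4), "bore z est",(ztop-.07).round(4))
    if save: cv2.imwrite(save,im)
if __name__=="__main__": rel(save=sys.argv[1] if len(sys.argv)>1 else None)
E
python3 rel.py pics/s8.png 2>/dev/null; python3 d.py .5406 -.0838 .16 -105.5;  python3 - <<'E'
import cv2
im=cv2.imread("pics/s8.png"); cv2.imwrite("pics/g8.png",cv2.resize(im[110:220,280:400],None,fx=5,fy=5,interpolation=2))
E
```

```text
t 10.62 state [ 0.5399 -0.0828  0.1722] F [-0.7  0.5 -1.1] grip 0.0085
end s [0.0871 0.0875] n 28  clip face s 0.0676 n 163 gap 0.0196 want .0205
clip t range [-0.0119  0.0226] shoulder [-0.01    0.0226] yaw slope -0.014 pitch slope -0.006 ztop 0.2431 zmin 0.1567 bore z est 0.1731
t 10.62 pos [ 0.5399 -0.0828  0.1722] yaw -105.54 F [-0.7  0.5 -1.1] M [0.04 0.01 0.02] grip 0.0085 q [-0.36  0.44  1.63  0.    1.08  1.48]
move cm (now axes) [1.22 0.11 0.08] (target axes) [1.22 0.1  0.08] rot [-0.001 -0.004  0.014]
```

View pics/g8.png

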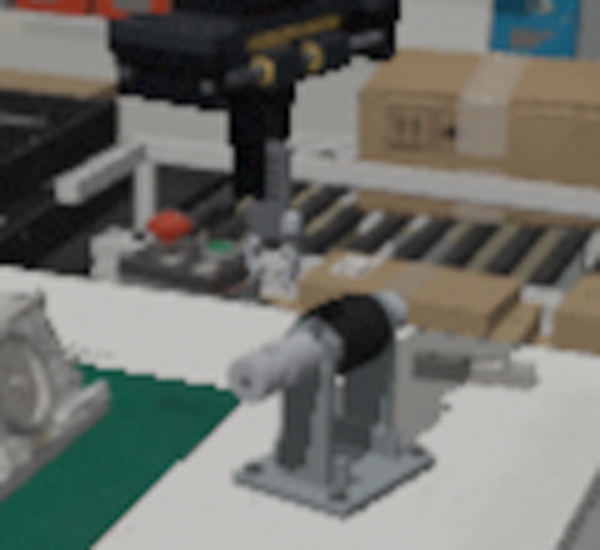

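The clip at crop px (275,250) hangs above the groove, square within 1°, and the along-axle gap is 19.6 mm against 20.5 wanted. I'll correct by 0.8 mm and go down 4 cm.

arm_command:
  plan:
    - [0,0.05,0.08,0,0,0,0]
    - [2,0,0,0,0,0,0]
    - [1.8,0,0,0,0,0,0]
    - [0,0,0,0,0,0,0]

```text
time: 11.12
position: [0.5402, -0.0836, 0.1342]
tool_rot: [-0.561, -0.432, 0.564, -0.424]
ft_force: [-0.0, -0.2, -1.5]
grip_width: 0.0083
```

```bash
python3 rel.py pics/s9.png 2>/dev/null; python3 d.py .5406 -.0838 .12 -105.5
```

```text
t 11.43 state [ 0.5418 -0.0841  0.136 ] F [ 0.2  0.6 -1.2] grip 0.0086
end s [0.0868 0.0874] n 26  clip face s 0.0671 n 153 gap 0.0197 want .0205
clip t range [-0.0143  0.0213] shoulder [-0.0118  0.0213] yaw slope -0.027 pitch slope -0.004 ztop 0.2064 zmin 0.1237 bore z est 0.1364
t 11.43 pos [ 0.5418 -0.0841  0.136 ] yaw -105.51 F [ 0.2  0.6 -1.2] M [ 0.02 -0.01  0.02] grip 0.0086 q [-0.36  0.49  1.67  0.    0.99  1.48]
move cm (now axes) [ 1.6  -0.11  0.01] (target axes) [ 1.6  -0.13  0.  ] rot [-0.    -0.004  0.007]
```

arm_command:
  plan:
    - [0.5,-0.1,0.05,0,0,0,0]
    - [0.5,0,0,0,0,0,0]
    - [0,0,0,0,0,0,0]

```text
time: 11.8
position: [0.5409, -0.0844, 0.1261]
tool_rot: [-0.563, -0.43, 0.563, -0.425]
ft_force: [0.3, -0.1, -1.7]
grip_width: 0.0085
```

```bash
python3 rel.py pics/s10.png 2>/dev/null; python3 d.py .5406 -.0838 .12 -105.5
```

```text
t 12.1 state [ 0.5414 -0.0846  0.1267] F [ 0.5  0.6 -0.5] grip 0.0083
end s [0.0866 0.0877] n 29  clip face s 0.0667 n 145 gap 0.0198 want .0205
t 12.1 pos [ 0.5414 -0.0846  0.1267] yaw -105.51 F [ 0.5  0.6 -0.5] M [ 0.03 -0.04  0.03] grip 0.0083 q [-0.36  0.5   1.68  0.    0.96  1.48]
move cm (now axes) [ 0.67 -0.1  -0.05] (target axes) [ 0.67 -0.1  -0.05] rot [-0.    -0.003  0.005]
```

arm_command:
  plan:
    - [0.25,0,0.04,0,0,0,0]
    - [0.2,0,0,0,0,0,0]
    - [0,0,0,0,0,0,0]

```text
time: 12.48
position: [0.5413, -0.085, 0.1219]
tool_rot: [-0.563, -0.43, 0.563, -0.426]
ft_force: [-0.7, -0.6, -1.1]
grip_width: 0.0087
```

```bash
python3 rel.py 2>/dev/null
```

```text
t 12.78 state [ 0.5416 -0.0851  0.1222] F [-1.3 -0.3 -0.9] grip 0.0086
end s [0.087  0.0876] n 28  clip face s 0.0661 n 135 gap 0.0209 want .0205
```

arm_command:
  plan:
    - [0.2,0,0,0,0,0,0]
    - [0,0,0,0,0,0,0]

```text
time: 13.02
position: [0.5416, -0.0851, 0.1202]
tool_rot: [0.563, 0.43, -0.563, 0.426]
ft_force: [0.9, -0.9, -1.1]
grip_width: 0.0086
```

arm_command:
  plan:
    - [0.2,0,0,0,0,0,0]
    - [0,0,0,0,0,0,0]

```text
time: 13.28
position: [0.5415, -0.085, 0.118]
tool_rot: [0.563, 0.43, -0.563, 0.426]
ft_force: [0.2, -0.4, -1.4]
grip_width: 0.0081
```

arm_command:
  plan:
    - [0.2,0,0,0,0,0,0]
    - [0,0,0,0,0,0,0]

```text
time: 13.52
position: [0.5418, -0.0851, 0.1163]
tool_rot: [0.563, 0.43, -0.563, 0.426]
ft_force: [-0.2, 0.8, 1.1]
grip_width: 0.0082
```

arm_command:
  plan:
    - [0.2,0,0,0,0,0,0]
    - [0,0,0,0,0,0,0]

```text
time: 13.78
position: [0.542, -0.0852, 0.1163]
tool_rot: [0.563, 0.429, -0.563, 0.427]
ft_force: [-1.9, 0.3, 0.9]
grip_width: 0.0081
```

```bash
sed -i 's/(z>.122)/(z>.118)/' rel.py; python3 rel.py pics/s11.png
```

```text
t 14.07 state [ 0.5422 -0.0853  0.1162] F [-1.8  0.8  6.3] grip 0.0083
end s [0.0867 0.0875] n 28  clip face s 0.0662 n 131 gap 0.0206 want .0205rel.py:4: RuntimeWarning: All-NaN slice encountered
  A=[cam("side") for _ in range(k)]; im=np.median([a[0] for a in A],0).astype(np.uint8); P=np.nanmedian([a[2] for a in A],0)
Traceback (most recent call last):
  File "rel.py", line 19, in <module>
    if __name__=="__main__": rel(save=sys.argv[1] if len(sys.argv)>1 else None)
                             ~~~^^^^^^^^^^^^^^^^^^^^^^^^^^^^^^^^^^^^^^^^^^^^^^^
  File "rel.py", line 17, in rel
    print("clip t range",np.percentile(tt,[2,98]).round(4),"shoulder",np.percentile(t[sh],[3,97]).round(4),"yaw slope",q[0].round(3),"pitch slope",q2[0].round(3),"ztop",ztop.round(4),"zmin",zz.min().round(4), "bore z est",(ztop-.07).round(4))
                                                                      ~~~~~~~~~~~~~^^^^^^^^^^^^^^
IndexError: index -1 is out of bounds for axis 0 with size 0
```

Contact (6 N) came at bore height ≈0.116, about 17 mm above the axle line, which is the groove stop. The gap of 20.6 mm matches the target. Now I'll push.

arm_command:
  plan:
    - [0.4,0,0,0,0,0,0]
    - [0.5,0,0,0,0,0,0]
    - [0.5,0,0,0,0,0,0]
  grip_force: 60

```text
time: 14.45
position: [0.543, -0.0855, 0.1065]
tool_rot: [0.563, 0.429, -0.562, 0.428]
ft_force: [-2.7, 0.5, 2.6]
grip_width: 0.0083
```

```bash
python3 d.py .5422 -.0853 .0995 -105.5
```

```text
t 14.45 pos [ 0.543  -0.0855  0.1065] yaw -105.46 F [-2.7  0.5  2.6] M [ 0.27  0.69 -0.  ] grip 0.0083 q [-0.36  0.53  1.7   0.    0.91  1.48]
move cm (now axes) [ 0.7  -0.08  0.  ] (target axes) [ 0.7  -0.08  0.  ] rot [ 0.001 -0.002 -0.   ]
```

arm_command:
  plan:
    - [0.4,0,0,0,0,0,0]
    - [0.4,0,0,0,0,0,0]

```text
time: 14.7
position: [0.5418, -0.085, 0.0973]
tool_rot: [0.563, 0.429, -0.562, 0.427]
ft_force: [-3.3, 0.9, 23.7]
grip_width: 0.0086
```

```bash
python3 d.py .5422 -.0853 .0995 -105.5
python3 - <<'E'
from d import *
im,_,P=cam("side"); cv2.imwrite("pics/g12.png",cv2.resize(im[125:225,290:400],None,fx=5,fy=5,interpolation=2)); print(robot.get_obs()["ft_force"])
E
```

```text
t 14.7 pos [ 0.5418 -0.085   0.0973] yaw -105.46 F [-3.3  0.9 23.7] M [ 0.37  0.94 -0.02] grip 0.0086 q [-0.36  0.55  1.71  0.    0.89  1.48]
move cm (now axes) [-0.22  0.05  0.01] (target axes) [-0.22  0.05  0.01] rot [ 0.001 -0.003  0.002]
[-1.78483859  0.6232444   2.59566863]
```

View pics/g12.png

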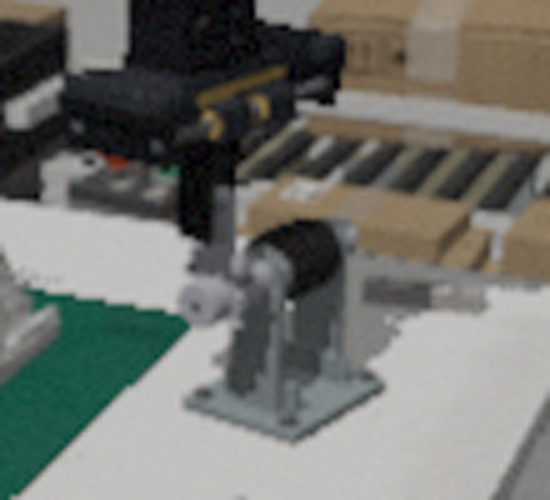

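The shoulders (crop px 215,255) are now down at axle level, and the force fell from 24 N to 2.6 N, like a snap. I'll push again to see whether it meets a hard stop, and check the clip height.

arm_command:
  plan:
    - [0.3,0,0,0,0,0,0]
    - [0.3,0,0,0,0,0,0]

```text
time: 15.0
position: [0.5424, -0.0852, 0.0972]
tool_rot: [0.563, 0.429, -0.562, 0.427]
ft_force: [-7.0, 1.5, 26.8]
grip_width: 0.0082
```

```bash
cat > ht.py <<'E'
from d import *
U=np.array([np.cos(np.deg2rad(74.4)),np.sin(np.deg2rad(74.4))]); N=np.array([-U[1],U[0]]); C0=np.array([.5157,-.1412])
A=[cam("side") for _ in range(6)]; im=np.median([a[0] for a in A],0).astype(np.uint8); P=np.nanmedian([a[2] for a in A],0)
s=(P[...,:2]-C0)@U; t=(P[...,:2]-C0)@N; z=P[...,2]; g=im.max(-1)
c=(abs(t)<.035)&(s>.055)&(s<.075)&(z>.05)&(z<.22)&(g>62)
for lo in np.arange(.06,.21,.008):
    m=c&(z>=lo)&(z<lo+.008)
    if m.sum(): print(lo.round(3),m.sum(),"s",np.median(s[m]).round(4),"t",t[m].min().round(3),t[m].max().round(3))
print("ztop",np.sort(z[c])[-5:].round(4)); o=robot.get_obs(); print(o["time"],o["position"].round(4),o["ft_force"].round(1))
E
python3 ht.py 2>/dev/null
```

```text
0.076 3 s 0.0631 t 0.018 0.018
0.084 7 s 0.0668 t 0.014 0.019
0.092 8 s 0.066 t 0.016 0.021
0.1 13 s 0.0665 t -0.014 0.021
0.108 29 s 0.0675 t -0.017 0.023
0.116 27 s 0.067 t -0.017 0.022
0.124 27 s 0.0658 t -0.016 0.02
0.132 13 s 0.0668 t -0.017 0.013
0.14 12 s 0.0658 t 0.004 0.012
0.148 8 s 0.0657 t 0.004 0.012
0.156 10 s 0.0664 t 0.003 0.012
0.164 10 s 0.0645 t -0.004 0.012
ztop [0.1681 0.1681 0.1688 0.1691 0.1692]
15.3 [ 0.5423 -0.0852  0.0972] [-6.2  2.3 23.9]
```

Hard stop at about 25 N with no further travel. The clip top is at 0.169, so its bore is at ≈0.099 on the axle line. Release and retreat.

arm_command:
  plan:
    - [0,0,0,0,0,0,0]
    - [0,0,0,0,0,0,2]
    - [0,0,0,0,0,0,4]
    - [0,0,0,0,0,0,4.5]
    - [0,0,0,0,0,0,4.5]
    - [-2,0,0,0,0,0,4.5]
    - [-3,0,0,0,0,0,4.5]
    - [-4,0,0,0,0,0,4.5]
    - [-4,0,0,0,0,0,4.5]
    - [-4,0,0,0,0,0,4.5]
    - [0,0,0,0,0,0,4.5]

```text
time: 16.68
position: [0.5445, -0.0866, 0.2706]
tool_rot: [0.564, 0.428, -0.562, 0.428]
ft_force: [-0.6, 0.0, -0.5]
grip_width: 0.0451
```

```bash
python3 ht.py 2>/dev/null
python3 - <<'E'
from d import *
im,_,P=cam("side"); im2,_,P2=cam("top")
a=cv2.resize(im[140:285,245:405],None,fx=3,fy=3,interpolation=2); b=cv2.resize(im2[155:300,240:340][:145],None,fx=3,fy=3,interpolation=2)
cv2.imwrite("pics/g13.png",np.hstack([a,b]))
E
```

```text
0.084 8 s 0.0659 t 0.013 0.02
0.092 7 s 0.066 t 0.016 0.021
0.1 15 s 0.0666 t -0.014 0.021
0.108 28 s 0.0671 t -0.017 0.024
0.116 30 s 0.0669 t -0.017 0.022
0.124 29 s 0.0661 t -0.018 0.021
0.132 16 s 0.067 t -0.007 0.013
0.14 17 s 0.0666 t -0.007 0.013
0.148 18 s 0.0663 t -0.008 0.013
0.156 18 s 0.0671 t -0.009 0.013
0.164 16 s 0.0654 t -0.009 0.012
ztop [0.1686 0.1688 0.1688 0.1691 0.1693]
16.975 [ 0.541  -0.0854  0.2653] [ 1.  -0.9  0.2]
```

View pics/g13.png

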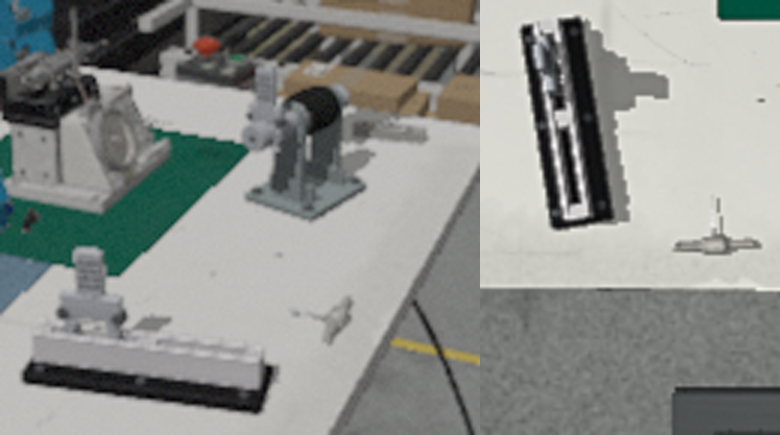

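The clip stands upright on the axle just inside the end collar (crop px 263,110). The larger clip is still in the stand, the small clip's pocket is empty, and the plunger lies where it was. Handing in.

```bash
python3 -c "
from rig import workorder; print(workorder.hand_in())"
```

```text
the job is handed in; nothing more can be done
None
```

I took the smaller clip from the stand, pushed it onto the axle groove until it snapped on, let go, moved the gripper clear and handed in at about 17 s.

**Fit:**
- **Stop and snap:** the clip first stopped about 17 mm above the axle's centre line, as it should over the groove. It then went down, with 24 N read as it did so.
- **Home position:** pushing again at about 25 N gave no further movement. After release the clip top is at z ≈ 0.169, so its bore is at about 0.099, on the axle line.
- **Along the axle:** the clip's face was 20.6 mm in from the axle end, against 20.5 mm wanted.

**Other things:** the last picture shows the larger clip still in its pocket and the plunger in place. I checked those two by eye only. The hammer was out of that view and I did not check the bar, but nothing I did went near either.

**Disagreement:** the reported tool height read about 37–41 mm lower than the fingertip in the camera images for much of the job, and I found no cause. My first grasp attempt closed in the air above the tab because of it. After that I relied on the cameras and the contact force for height. The clip was also gripped roughly 6–9 mm off the tab's centre sideways, which I allowed for when placing it.

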